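# Free the stuck grit cups at the graining bench

### The arm

A 6-joint arm with a two-finger parallel gripper is mounted at the origin on the work surface. World frame = base frame: x ahead of the robot, y to its left, z up, the work surface at z = 0. Lengths are in m, angles in rad, forces in N, time in s.
With the tool pointing down it reaches from about 0.4 to 0.825 m from the base axis. Payload 7 kg.
Tool frame: the origin (TCP) lies between the finger pads; the fingertips stand 8 mm ahead of it and the grasp point (between the pads) lies 11 mm behind it (arm.finger_overhang is the distance from the TCP to the fingertips, in m); z points along the fingers, y is the line along which they close (so a half turn about z gives the same grasp; the last joint's range is limited). The gripper opens to 88 mm and grips with 3 to 60 N. Pads are 19 mm wide; open, the fingers measure 130 mm over their backs; the gripper's body (78 mm by 193 mm) begins 47 mm behind the grasp point.
Start: joints at [-1.006, 0.359, 0.012, 0, -1.224, -0.288], TCP at [0.184, -0.649, 0.235] pointing down, gripper open.
Joint ranges: [-3.07, 3.07], [-1.43, 2.12], [-1.02, 1.25], [-3.03, 1.67], [-3.05, -0], [-3.03, 3.03]. Speed limits (rad/s): [2.39, 2.39, 3.01, 3.14, 3.14, 3.14].

### API

Orientations are given as [roll, pitch, yaw] about the fixed x, y, z axes, in that order (R = Rz(yaw) Ry(pitch) Rx(roll)).
In Python, from station import arm gives the robot as it stands.
- The arm moves only by the tool move_arm, never from a script. Its argument "rows" is text: rows parted by semicolons, each of 7 numbers parted by spaces: the turn, a rotation vector about the tool's x, y, z in degrees, then the shift along the tool's x, y, z in m, then the finger opening in m, from 0 to 0.0876. A call has 1 to 8 rows; each row shifts and turns the commanded pose from where the row before left it, along the tool's axes as they then stand; what a row does not reach is not made up. A row lasts 1/8 s, in which the tool goes at most 62.5 mm and 10.7 degrees, less where a joint would pass 70% of its speed; a pose out of reach is approached as far as the arm can. A call is refused whole if a number of a shift passes 0.0625 or a number of a turn 10.7, either way. A call with a gripper value outside its range is refused whole. The fingers move at their own pace and stop on an object; "squeeze" is the grip in N (left out, the last holds). Time passes only in rows, so rows that do not move let the fingers close. It gives the time, the measured TCP pose, the force, the opening and the grip force at its end, in the units of the state.
- arm.get_state(): the state, without advancing time (a new reading comes with each control period).
- arm.grab_frame(name): name is "side" or "top"; returns (picture, depth): 420x560x3 uint8, blue, green, red; 420x560 float32, m along the optical axis (not along the pixel's ray), 0 where there is no reading.
- arm.camera_model(name): a dict with "mtx" (3x3 intrinsics, pixels), "k1" (the pictures are not rectified: a ray, as slopes to the right and down, at radius r is drawn at 1 + k1 r^2 times it, then the intrinsics apply), "camera_from_world" (4x4, takes a point from world to camera coordinates). Camera axes: x right, y down, z forward; pixel columns grow to the right and rows downward; lengths in m; the calibration is good to about 2 mm. A picture is of the moment at which its call begins. camera_model takes no time and is no camera call.
- arm.job_done(): hands the job in; it is judged then, once.
The state is a dict: "t": time; "q": joint angles; "qd": joint speeds; "joint_efforts": joint torques, N m; "eef_pos": TCP position; "ee_rot": TCP orientation; "force": force on the tool from outside, world axes, zero at the start; "moment": the same for the moment, N m; "width": finger opening in m; "gripper_force": force on a finger pad.
Only numpy, scipy, OpenCV 4.12 (cv2) and the standard library are available. Lean on these libraries where they do the work, as an engineer would, in place of code of your own. Each camera call takes 0.05 s, during which the arm holds its last target. There are 200 camera calls.

### The job

First lift the canister by its handle off the draining stand and set it upright on the round rubber mat. Two or three of the aluminium cups have a brimmed sieve insert jammed inside: part each such cup from its insert, using the stripping fork to hold the insert's brim down while the cup is pulled up; finish with all cups standing mouth down on the draining stand and all inserts lying brim down, flat in the white tray. Keep the canister upright throughout.

Things in the scene. Friction and masses are not known exactly. Their poses are not given: they have to be found in the camera images.
- stand_top (a point): draining stand, fixed: a square slotted steel stand 210 x 210 mm, its flat top 40 mm above the bench, with a rim 10 mm higher round its edge (198 mm clear inside). This point: centre of the flat top; x and y along the edges, z up
- tray_in (a point): shallow white open tray, fixed: 210 x 210 mm outside, walls 5 mm thick and 22 mm high, inner floor 5 mm above the bench. This point: centre of the inner floor; x and y along the edges, z up
- fork: stripping fork: dark steel channel screwed to the bench, open at its front (own -x side, roughly towards the robot). Origin: middle of the channel at bench level; x points along it to the back stop, z up. 100 mm long (x -50 to +50 mm; inner face of the back stop at +50), 100 mm wide between side walls 17 mm high; the bench is its floor
- fork_slot (a point): point on the fork 17 mm above its origin, level with the top of its two lips. The lips run the full length of both sides, underside 12 mm and top 17 mm above the bench, and overhang inwards, leaving a slot 70 mm wide: a brim slid in underneath is held down while the cup rises through the slot
- mat: round black rubber mat, fixed, 140 mm across, 3 mm thick; origin at the centre of its underside, on the bench
- canister_mid (a point): white canister, 110 mm across, 100 mm high to its shoulder, with a fixed bow handle, 0.6 kg, at first on the draining stand. This point: on its axis, 50 mm above its underside; z up, handle bar along its own y
- canister_handle (a point): middle of the canister's handle bar: a level round bar 12 mm thick and 90 mm long along y, 145 mm above the canister's underside; 27 mm of free height beneath it over the black cap
- cupA_mid (a point): cup A (outer part): round aluminium cup, 56 mm across, 85 mm high, wall 3.5 mm, 0.15 kg, mouth down over insert A, its mouth resting on the insert's brim (closed top 90 mm above the bench). This point: its centre, half-way up; z from mouth to closed end, up while mouth down
- insertA_mid (a point): insert A (inner part; may be absent): steel top-hat, 0.12 kg, brim 88 mm across, 5 mm thick, crown 42 mm across inside the cup, 78 mm high in all. Two spring tabs on the crown, 20-32 mm up, jam it in the cup: it comes along unless held with 4 to 7 N, and is free once the cup has risen 30 mm on it. Grip the upper crown. Point: on the axis, 39 mm above its underside; z up
- cupB_mid (a point): cup B (outer part): round aluminium cup, 56 mm across, 85 mm high, wall 3.5 mm, 0.15 kg, mouth down over insert B, its mouth resting on the insert's brim (closed top 90 mm above the bench). This point: its centre, half-way up; z from mouth to closed end, up while mouth down
- insertB_mid (a point): insert B (inner part; may be absent): steel top-hat, 0.12 kg, brim 88 mm across, 5 mm thick, crown 42 mm across inside the cup, 78 mm high in all. Two spring tabs on the crown, 20-32 mm up, jam it in the cup: it comes along unless held with 4 to 7 N, and is free once the cup has risen 30 mm on it. Grip the upper crown. Point: on the axis, 39 mm above its underside; z up
- cupC_mid (a point): cup C (outer part): round aluminium cup, 56 mm across, 85 mm high, wall 3.5 mm, 0.15 kg, mouth down over insert C, its mouth resting on the insert's brim (closed top 90 mm above the bench). This point: its centre, half-way up; z from mouth to closed end, up while mouth down
- insertC_mid (a point): insert C (inner part; may be absent): steel top-hat, 0.12 kg, brim 88 mm across, 5 mm thick, crown 42 mm across inside the cup, 78 mm high in all. Two spring tabs on the crown, 20-32 mm up, jam it in the cup: it comes along unless held with 4 to 7 N, and is free once the cup has risen 30 mm on it. Grip the upper crown. Point: on the axis, 39 mm above its underside; z up
Not all that is in view belongs to the job. Of the things that look like the mat, take the one that is farthest from the robot's base at the start.

How it is judged:
On the way:
1. the canister stands upright on the rubber mat (horizontal distance between canister_mid and mat below 0.04 m and z of canister_mid in the frame of mat below 0.058 m and angle between canister_mid's own z axis and vertical below 0.1 rad and linear speed of canister below 0.02 m/s), for 0.2 s.
At the end, for the whole second after the job is handed in: Canister upright on the mat, axis within 40 mm of its centre; each cup mouth down and level on the stand top, axis within 78 mm of the centre along both edges; each insert brim down, flat on the tray floor, axis within 66 mm of the centre along both edges; canister and cups at rest (all of step 1 and x of cupA_mid in the frame of stand_top between -0.078 and 0.078 m and x of insertA_mid in the frame of tray_in between -0.066 and 0.066 m and y of cupA_mid in the frame of stand_top between -0.078 and 0.078 m and y of insertA_mid in the frame of tray_in between -0.066 and 0.066 m and z of cupA_mid in the frame of stand_top between 0.038 and 0.047 m and angle between each of cupA_mid, insertA_mid, cupB_mid, insertB_mid, cupC_mid, insertC_mid's own z axis and vertical below 0.1 rad and linear speed of each of cupA, cupB, cupC below 0.02 m/s and z of insertA_mid in the frame of tray_in between 0.034 and 0.044 m and x of cupB_mid in the frame of stand_top between -0.078 and 0.078 m and x of insertB_mid in the frame of tray_in between -0.066 and 0.066 m and y of cupB_mid in the frame of stand_top between -0.078 and 0.078 m and y of insertB_mid in the frame of tray_in between -0.066 and 0.066 m and z of cupB_mid in the frame of stand_top between 0.038 and 0.047 m and z of insertB_mid in the frame of tray_in between 0.034 and 0.044 m and x of cupC_mid in the frame of stand_top between -0.078 and 0.078 m and x of insertC_mid in the frame of tray_in between -0.066 and 0.066 m and y of cupC_mid in the frame of stand_top between -0.078 and 0.078 m and y of insertC_mid in the frame of tray_in between -0.066 and 0.066 m and z of cupC_mid in the frame of stand_top between 0.038 and 0.047 m and z of insertC_mid in the frame of tray_in between 0.034 and 0.044 m); the robot touches nothing.
It fails at once if the canister is tipped by more than 35 degrees (angle between canister_mid's own z axis and vertical above 0.61 rad).
Of insertA, insertB, insertC only 2 to 3 are there at a start; the rules pass over those that are not, and their reading is None.
At some moment in a run one of canister, insertA, insertB, insertC may be knocked a few centimetres aside while the robot is not near it.
It also fails if it takes over 210 s, if anything falls off the work surface, if the arm or the gripper's body presses on something with over 40 N, if the wrist force passes 120 N, or if a joint passes its speed limit or range.

## Working session

There is one attempt and no reset: what is moved stays moved. The work goes in short steps, Python scripts to look and compute and a tool call to move; the robot and the scene stay as the last step left them, time stands still between calls to the robot, and variables do not carry over. Pictures are saved under pics/ and viewed, at most 14 in all, crops included, and the job is handed in when it is done.

Besides the shell and the picture viewer there is one more tool, called after ">>>" by a JSON object that holds its "op" and its "data", one argument or row to a line. move_arm: Moves the arm, as the interface text tells. Its arguments: {"type":"object","properties":{"rows":{"type":"string"},"squeeze":{"type":"number"}},"required":["rows"]}

```bash
ls; mkdir -p pics
cat > h.py <<'E'
import numpy as np, cv2
from station import arm
def grab(n):
    im,d=arm.grab_frame(n); return im.copy(),d.copy()
def ray(n,u,v):
    m=arm.camera_model(n);K=np.array(m["mtx"]);T=np.array(m["camera_from_world"])
    p=cv2.undistortPoints(np.array([[[u,v]]],float),K,np.array([m["k1"],0,0,0.]))[0,0] 
    R=T[:3,:3];o=-R.T@T[:3,3];return o,R.T@np.array([p[0],p[1],1])
def plane(n,u,v,z):
    o,d=ray(n,u,v);return o+d*(z-o[2])/d[2]
def cloud(n,d):
    m=arm.camera_model(n);K=np.array(m["mtx"]);T=np.array(m["camera_from_world"])
    v,u=np.mgrid[:420,:560];p=cv2.undistortPoints(np.stack([u,v],-1).reshape(-1,1,2).astype(float),K,np.array([m["k1"],0,0,0.])).reshape(420,560,2)
    c=np.dstack([p,np.ones((420,560))])*d[...,None]
    w=(c-T[:3,3])@T[:3,:3]; w[d==0]=np.nan; return w
E
python3 - <<'E'
from h import *
for n in("top","side"):
    im,d=grab(n);cv2.imwrite(f"pics/{n}0.png",im);np.save(f"pics/{n}0.npy",d)
    o,r=ray(n,280,210);print(n,o.round(3),r.round(3),arm.camera_model(n)["mtx"],arm.camera_model(n)["k1"])
print(arm.get_state())
E
```

```text
pics
top [0.251 0.041 1.729] [ 0.162  0.008 -0.987] [[506.39642899   0.         272.80846339]
 [  0.         506.39642899 211.89339941]
 [  0.           0.           1.        ]] -0.0588734212537058
side [0.46  1.057 0.692] [ 0.033 -0.867 -0.498] [[444.69546443   0.         276.62059256]
 [  0.         444.69546443 211.50120118]
 [  0.           0.           1.        ]] -0.08415694568457406
{'t': 0.1, 'q': array([-1.00587296e+00,  3.59326089e-01,  1.11579732e-02, -2.87570290e-04,
       -1.22410684e+00, -2.88070854e-01]), 'qd': array([-0.00202855, -0.00206931,  0.00423921,  0.00276159,  0.00082481,
        0.00073703]), 'joint_efforts': array([-1.82744698e-03, -5.84162915e+01,  2.93751454e+01,  7.01561227e+00,
        1.01547613e-02, -9.47402873e-05]), 'eef_pos': array([ 0.18433167, -0.64890482,  0.23371641]), 'ee_rot': array([ 3.14009815e+00, -1.60908574e-04, -2.86483794e+00]), 'force': array([0.23255967, 0.29446508, 0.48046768]), 'moment': array([ 0.01737087, -0.03053623, -0.00879953]), 'gripper_force': 0.0, 'width': 0.08730994081560778}
```

View pics/top0.png

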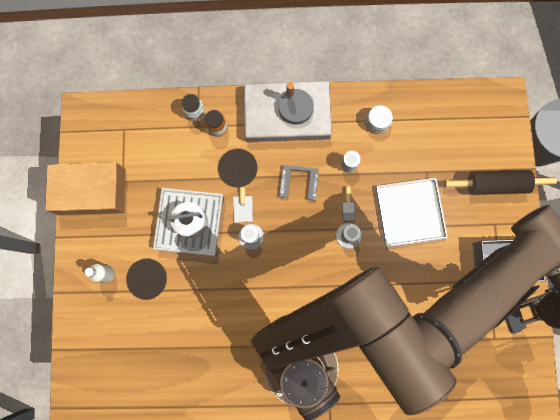

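View pics/side0.png

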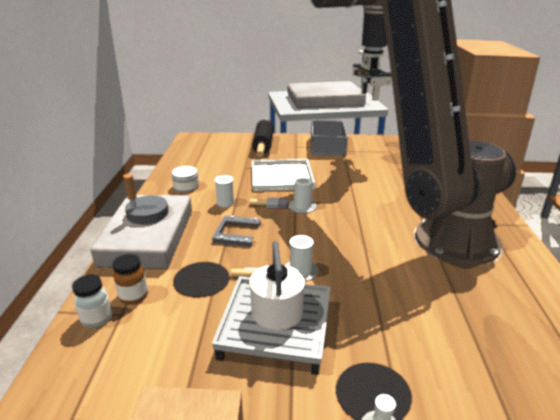

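Top view: canister at (187,218) on the stand; mat candidates (237,167) and (147,279); cups (250,237), (351,160), (348,236), where the jar (379,119) and bottle (100,272) are not cups; fork (299,183); tray (411,212). Now measuring these points.

```bash
cat >> h.py <<'E'
def fitcirc(P):
    A=np.c_[2*P,np.ones(len(P))];s=np.linalg.lstsq(A,(P**2).sum(1),rcond=None)[0];return s[:2],np.sqrt(s[2]+s[0]**2+s[1]**2)
def box(w,c,r,z0,z1):
    return (np.hypot(w[...,0]-c[0],w[...,1]-c[1])<r)&(w[...,2]>z0)&(w[...,2]<z1)
E
python3 - <<'E'
from h import *
im=cv2.imread("pics/top0.png");d=np.load("pics/top0.npy");w=cloud("top",d)
hsv=cv2.cvtColor(im,cv2.COLOR_BGR2HSV)
print("bench z",np.nanmedian(w[150:160,180:215,2]))
for c in((237,167),(147,279)):
    p=plane("top",*c,.003);m=((im.max(2)<50)&box(w,p,.1,-.01,.02)).astype(np.uint8)
    cs=max(cv2.findContours(m,0,2)[0],key=cv2.contourArea);(u,v),r=cv2.minEnclosingCircle(cs);M=cv2.moments(cs)
    q=plane("top",M['m10']/M['m00'],M['m01']/M['m00'],.003);print("mat",c,q.round(3),np.hypot(*q[:2]).round(3),r)
for nm,c in(("B",(250,233)),("F",(351,157)),("N",(348,232)),("jar",(379,119)),("can",(187,218))):
    p=w[c[1],c[0]]; 
    for z0,z1 in((.082,.1),(.002,.012),(.1,.2)):
        m=box(w,p,.06,z0,z1)
        if m.sum()>5: q=w[m];print(nm,z0,m.sum(),np.median(q,0).round(3),q.min(0).round(3),q.max(0).round(3))
for nm,c,z in(("stand",(188,221),.05),("tray",(411,212),.022),("fork",(299,183),.017)):
    p=plane("top",*c,z); m=box(w,p,.16,z-.006,z+.006)
    cn,size,a=cv2.minAreaRect(w[m][:,:2].astype(np.float32)); print(nm,m.sum(),np.round(cn,3),np.round(size,3),a)
big=cv2.resize(im[130:260,130:330],None,fx=4,fy=4,interpolation=2);cv2.imwrite("pics/c1.png",big)
b2=cv2.resize(im[130:260,270:450],None,fx=4,fy=4,interpolation=2);cv2.imwrite("pics/c2.png",b2)
E
```

```text
bench z -0.0011186576297065524Traceback (most recent call last):
  File "<stdin>", line 7, in <module>
ValueError: max() iterable argument is empty
```

```bash
cat > m.py <<'E'
from h import *
im=cv2.imread("pics/top0.png");d=np.load("pics/top0.npy");w=cloud("top",d)
vv,uu=np.mgrid[:420,:560]
for c in((237,167),(147,279)):
    m=((im[...,2]<70)&(np.hypot(uu-c[0],vv-c[1])<30)).astype(np.uint8)
    cs=max(cv2.findContours(m,0,2)[0],key=cv2.contourArea);(u,v),r=cv2.minEnclosingCircle(cs)
    q=plane("top",u,v,.003);print("mat",c,(u,v),q.round(3),np.hypot(*q[:2]).round(3),r,cv2.contourArea(cs),w[c[1],c[0]])
for nm,c in(("B",(250,233)),("F",(351,157)),("N",(348,232)),("jar",(379,119)),("can",(187,218))):
    p=w[c[1],c[0]]; print(nm,p)
    for z0,z1 in((.082,.1),(.002,.012),(.1,.2)):
        m=box(w,p,.06,z0,z1)
        if m.sum()>5: q=w[m];print(nm,z0,m.sum(),np.median(q,0).round(3),q.min(0).round(3),q.max(0).round(3))
for nm,c,z in(("stand",(188,221),.05),("tray",(411,212),.022),("fork",(299,183),.017)):
    p=plane("top",*c,z); m=box(w,p,.16,z-.006,z+.006)
    cn,size,a=cv2.minAreaRect(w[m][:,:2].astype(np.float32)); print(nm,p.round(3),m.sum(),np.round(cn,3),np.round(size,3),a)
big=cv2.resize(im[130:260,130:330],None,fx=4,fy=4,interpolation=2);cv2.imwrite("pics/c1.png",big)
b2=cv2.resize(im[130:260,270:450],None,fx=4,fy=4,interpolation=2);cv2.imwrite("pics/c2.png",b2)
E
python3 m.py
```

```text
Traceback (most recent call last):
  File "m.py", line 6, in <module>
    cs=max(cv2.findContours(m,0,2)[0],key=cv2.contourArea);(u,v),r=cv2.minEnclosingCircle(cs)
ValueError: max() iterable argument is empty
```

```bash
python3 -c "
import cv2,numpy as np
im=cv2.imread('pics/top0.png');print(im.shape,im[167,225:245:5],im[279,140:160:5])"
sed -i 's/m=((im\[...,2\]<70)/m=((im[...,2]<TH)/; s/^vv,uu/TH=85;vv,uu/' m.py; python3 m.py
```

```text
(420, 560, 3) [[62 72 84]
 [64 70 83]
 [62 69 82]
 [58 68 81]] [[56 65 78]
 [56 68 79]
 [60 68 81]
 [57 67 77]]
mat (237, 167) (237.256103515625, 167.89024353027344) [0.687 0.2   0.003] 0.716 19.143444061279297 1039.5 [ 0.69216058  0.20176959 -0.00279974]
mat (147, 279) (146.20909118652344, 278.7909240722656) [0.309 0.519 0.003] 0.604 19.70742416381836 1122.5 [0.30825726 0.51608557 0.00273096]
B [0.4455971  0.153865   0.09255073]
B 0.082 218 [0.446 0.158 0.09 ] [0.419 0.131 0.082] [0.473 0.184 0.099]
B 0.002 285 [0.436 0.147 0.005] [0.388 0.095 0.002] [0.505 0.212 0.012]
F [ 0.69091455 -0.18772092  0.08748686]
F 0.082 136 [ 0.683 -0.189  0.085] [ 0.66  -0.215  0.082] [ 0.709 -0.161  0.097]
F 0.002 157 [ 0.684 -0.179  0.004] [ 0.635 -0.244  0.002] [ 0.747 -0.129  0.012]
N [ 0.43939651 -0.16446372  0.09192031]
N 0.082 218 [ 0.439 -0.175  0.089] [ 0.413 -0.201  0.082] [ 0.466 -0.147  0.1  ]
N 0.002 273 [ 0.43  -0.153  0.005] [ 0.381 -0.223  0.002] [ 0.497 -0.106  0.012]
jar [ 0.83055416 -0.29524918  0.05804513]
jar 0.002 88 [ 0.802 -0.267  0.005] [ 0.772 -0.354  0.002] [ 0.887 -0.237  0.012]
can [0.49204052 0.34861599 0.1526936 ]
can 0.082 41 [0.463 0.313 0.09 ] [0.441 0.3   0.082] [0.524 0.378 0.1  ]
can 0.1 916 [0.49  0.349 0.135] [0.441 0.3   0.1  ] [0.549 0.405 0.197]
stand [0.497 0.365 0.05 ] 693 [0.499 0.367] [0.21  0.211] 82.2649917602539
tray [ 0.509 -0.391  0.022] 353 [ 0.511 -0.39 ] [0.211 0.256] 5.138103008270264
fork [ 0.623 -0.014  0.017] 533 [ 0.634 -0.007] [0.271 0.298] 41.07512664794922
```

View crops.

View pics/c1.png

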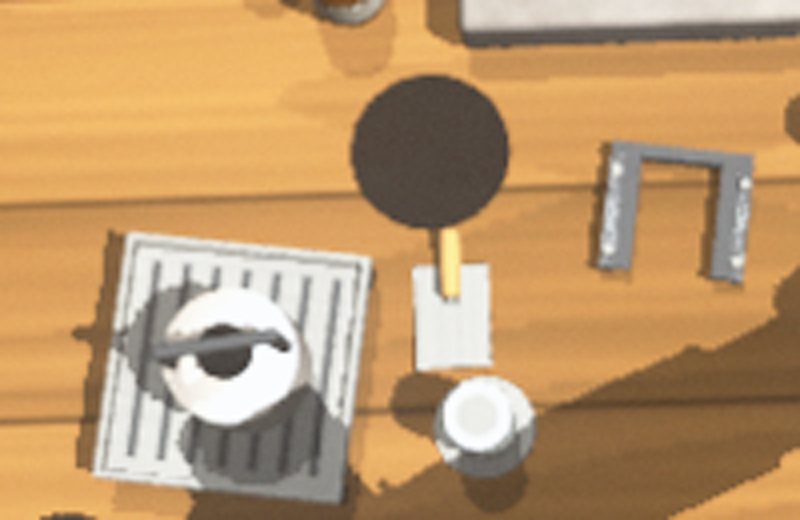

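View pics/c2.png

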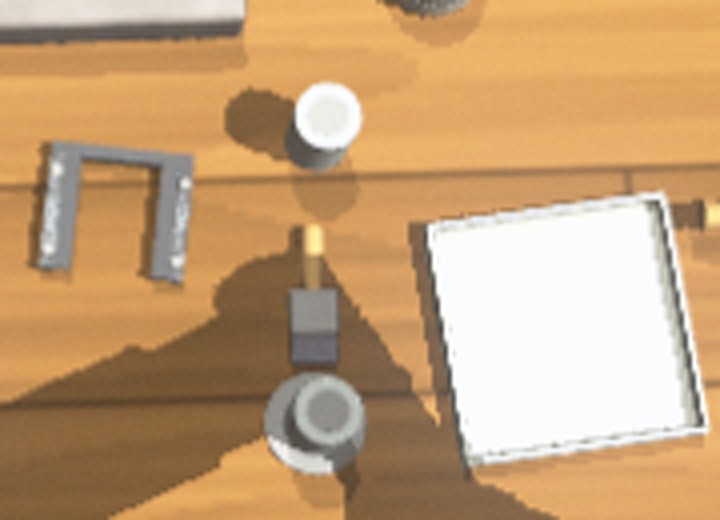

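```bash
cat > m2.py <<'E'
from h import *
im=cv2.imread("pics/top0.png");d=np.load("pics/top0.npy");w=cloud("top",d)
# tray & fork: tight contours
m=box(w,(.511,-.39),.155,.012,.03); n,l,s,c=cv2.connectedComponentsWithStats(m.astype(np.uint8),connectivity=8);k=1+np.argmax(s[1:,4]);print("tray",s[k],[np.round(x,3) for x in cv2.minAreaRect(w[l==k][:,:2].astype(np.float32))])
m=box(w,(.63,-.01),.11,.009,.03); n,l,s,c=cv2.connectedComponentsWithStats(m.astype(np.uint8),connectivity=8)
for k in range(1,n):
  if s[k,4]>15: print("fork",s[k],c[k],[np.round(x,3) for x in cv2.minAreaRect(w[l==k][:,:2].astype(np.float32))],np.median(w[l==k][:,2]))
# canister: handle
m=box(w,(.49,.35),.07,.185,.21);q=w[m]; print("handle",m.sum(),q.min(0).round(3),q.max(0).round(3)); print([np.round(x,3) for x in cv2.minAreaRect(q[:,:2].astype(np.float32))])
m=box(w,(.49,.35),.075,.13,.146);q=w[m];print("shoulder",m.sum(),q.min(0).round(3),q.max(0).round(3),fitcirc(q[:,:2][::1]),[np.round(x,3) for x in cv2.minEnclosingCircle(q[:,:2].astype(np.float32))[:1]])
for nm,c in(("B",(.446,.157)),("F",(.684,-.188)),("N",(.439,-.174))):
  q=w[box(w,c,.045,.076,.1)];print(nm,[np.round(x,4) for x in cv2.minEnclosingCircle(q[:,:2].astype(np.float32))])
E
python3 m2.py
```

```text
tray [376 178  71  68 436] [array([ 0.513, -0.392]), array([0.212, 0.213]), np.float64(6.278)]
fork [280 165  38  36 559] [298.6118068  180.11091234] [array([ 0.628, -0.012]), array([0.125, 0.114]), np.float64(81.85)] 0.016272338027963264
handle 99 [0.485 0.304 0.185] [0.505 0.401 0.197]
[array([0.496, 0.353]), array([0.012, 0.098]), np.float64(6.426)]
shoulder 414 [0.444 0.301 0.13 ] [0.547 0.402 0.146] (array([0.4962199 , 0.35291798]), np.float64(0.03641587322594601)) [array([0.494, 0.352])]
B [array([0.4454, 0.1584]), np.float64(0.0281)]
F [array([ 0.6864, -0.1893]), np.float64(0.0283)]
N [array([ 0.4392, -0.1753]), np.float64(0.0286)]
```

The crops show the canister at (187,218), bow handle nearly along y, with mat (237,167) at 0.716 m as the far one against 0.604 m for (147,279). Cups (250,237) and (348,236) have brims showing. Cup (351,160) has none, and its top measures 85 mm, so that one holds no insert.

```bash
cat > plan.py <<'E'
# usage: plan.py n x y z yawdeg [max mm/row]: rows (dyaw about tool z, shift tool xyz) from the present pose
import sys
from h import *
s=arm.get_state();n=int(sys.argv[1]);T=np.array([float(a) for a in sys.argv[2:5]]);yt=float(sys.argv[5])
p=s["eef_pos"];r,pi,y=np.degrees(s["ee_rot"]);dy=(yt-y+180)%360-180
print("now",p.round(4),np.round([r,pi,y],1),"F",s["force"].round(1),"w",s["width"].round(4),"t",round(s["t"],1))
d=(T-p)/n
print("world",(T-p).round(4),"turn",round(-dy,1))
rows=[]
for k in range(n):
    a=np.radians(y+dy*k/n);rows.append("0 0 %.2f %.4f %.4f %.4f"%(-dy/n,d[0]*np.cos(a)+d[1]*np.sin(a),d[0]*np.sin(a)-d[1]*np.cos(a),-d[2]))
print("\n".join(rows if abs(dy)>1 else rows[:1]))
E
python3 plan.py 8 0.49 -0.34 0.25 -83.6
```

```text
Traceback (most recent call last):
  File "plan.py", line 6, in <module>
    print("now",p.round(4),np.round([r,pi,y],1),"F",s["force"].round(1),"w",s["width"].round(4),"t",round(s["t"],1))
                                                                            ^^^^^^^^^^^^^^^^
AttributeError: 'float' object has no attribute 'round'
```

```bash
sed -i 's/s\["width"\].round(4)/round(s["width"],4)/' plan.py; python3 plan.py 8 0.49 -0.34 0.25 -83.6
```

```text
now [ 0.1843 -0.6489  0.2337] [ 179.9   -0.  -164.1] F [0.2 0.3 0.5] w 0.0873 t 0.1
world [0.3057 0.3089 0.0163] turn -80.5
0 0 -10.07 -0.0473 0.0267 -0.0020
0 0 -10.07 -0.0512 0.0180 -0.0020
0 0 -10.07 -0.0536 0.0088 -0.0020
0 0 -10.07 -0.0543 -0.0007 -0.0020
0 0 -10.07 -0.0534 -0.0102 -0.0020
0 0 -10.07 -0.0507 -0.0194 -0.0020
0 0 -10.07 -0.0466 -0.0279 -0.0020
0 0 -10.07 -0.0410 -0.0357 -0.0020
```

>>> {"op": "move_arm", "data": {
  "rows": "0 0 -10 -0.047 0.027 -0.002 0.0876;0 0 -10 -0.051 0.018 -0.002 0.0876;0 0 -10 -0.054 0.009 -0.002 0.0876;0 0 -10 -0.054 -0.001 -0.002 0.0876;0 0 -10 -0.053 -0.010 -0.002 0.0876;0 0 -10 -0.051 -0.019 -0.002 0.0876;0 0 -10 -0.047 -0.028 -0.002 0.0876;0 0 -10 -0.041 -0.036 -0.002 0.0876",
  "squeeze": 40
}}

```text
t: 1.1
eef_pos: [0.4918, -0.3394, 0.2505]
ee_rot: [3.141, 0.0, -1.463]
force: [0.7, -0.7, 0.4]
width: 0.0876
gripper_force: 0.0
```

```bash
python3 plan.py 8 0.58 0.05 0.25 -83.6
```

```text
now [ 0.4918 -0.3394  0.2505] [180.    0.  -83.8] F [ 0.7 -0.7  0.4] w 0.0876 t 1.1
world [ 0.0882  0.3894 -0.0005] turn -0.2
0 0 -0.03 -0.0472 -0.0162 0.0001
```

>>> {"op": "move_arm", "data": {
  "rows": "0 0 0 -0.047 -0.016 0 0.07;0 0 0 -0.047 -0.016 0 0.07;0 0 0 -0.047 -0.016 0 0.07;0 0 0 -0.047 -0.016 0 0.07;0 0 0 -0.047 -0.016 0 0.07;0 0 0 -0.047 -0.016 0 0.07;0 0 0 -0.047 -0.016 0 0.07;0 0 0 -0.047 -0.016 0 0.07"
}}

```text
t: 2.1
eef_pos: [0.5797, 0.0478, 0.2504]
ee_rot: [3.141, 0.0, -1.468]
force: [-0.1, 0.2, -0.0]
width: 0.0701
gripper_force: 0.0
```

>>> {"op": "move_arm", "data": {
  "rows": "0 0 0 -0.052 0.008 0 0.05;0 0 0 -0.052 0.008 0 0.05;0 0 0 -0.052 0.008 0 0.05;0 0 0 -0.052 0.008 0 0.05;0 0 0 -0.052 0.008 0 0.05;0 0 0 -0.052 0.008 0 0.05"
}}

```text
t: 2.85
eef_pos: [0.4993, 0.3531, 0.2503]
ee_rot: [3.141, -0.0, -1.468]
force: [0.6, -0.5, 0.1]
width: 0.0503
gripper_force: 0.0
```

```bash
python3 plan.py 4 0.496 0.353 0.174 -83.6
python3 - <<'E'
from h import *
im,d=grab("side");w=cloud("side",d);np.save("pics/s1.npy",d);cv2.imwrite("pics/s1.png",im)
im,d=grab("top");np.save("pics/t1.npy",d);cv2.imwrite("pics/t1.png",im);wt=cloud("top",d)
q=w[box(w,(.496,.353),.06,.15,.20)];q=q[(abs(q[:,0]-.496)<.02)];print("bar side",len(q),np.percentile(q,[2,50,98],axis=0).round(3))
m=box(wt,(.62,-.011),.11,.009,.03); n,l,s,c=cv2.connectedComponentsWithStats(m.astype(np.uint8));k=1+np.argmax(s[1:,4]);P=wt[l==k][:,:2]
print("fork",s[k],[np.round(x,3) for x in cv2.minAreaRect(P.astype(np.float32))])
a=np.radians(-8.15);ex=np.array([np.cos(a),np.sin(a)]);ey=np.array([-ex[1],ex[0]]);X=(P-[.622,-.011])@np.c_[ex,ey]
for x0 in(-.05,-.03,-.01,.01,.03):
    y=X[(X[:,0]>x0)&(X[:,0]<x0+.02),1];print(x0,[np.percentile(y[y<0],(0,10,90,100)).round(3),np.percentile(y[y>0],(0,10,90,100)).round(3)])
print("x extent",np.percentile(X[:,0],(0,2,98,100)).round(3),"back front face",np.percentile(X[abs(X[:,1])<.03,0],(0,5,95,100)).round(3))
E
```

```text
now [0.4993 0.3531 0.2503] [180.   -0.  -84.1] F [ 0.6 -0.5  0.1] w 0.0503 t 2.9
world [-0.0033 -0.0001 -0.0763] turn -0.5
0 0 -0.13 -0.0001 0.0008 0.0191
bar side 441 [[0.478 0.31  0.15 ]
 [0.492 0.366 0.176]
 [0.512 0.405 0.191]]
fork [279 165  39  35 564] [array([ 0.628, -0.012]), array([0.124, 0.114]), np.float64(82.335)]
-0.05 [array([-0.063, -0.061, -0.04 , -0.037]), array([0.034, 0.037, 0.058, 0.06 ])]
-0.03 [array([-0.061, -0.059, -0.037, -0.035]), array([0.032, 0.037, 0.057, 0.061])]
-0.01 [array([-0.062, -0.06 , -0.038, -0.036]), array([0.035, 0.036, 0.058, 0.061])]
0.01 [array([-0.062, -0.059, -0.038, -0.035]), array([0.035, 0.038, 0.059, 0.062])]
0.03 [array([-0.062, -0.058, -0.029, -0.001]), array([0.009, 0.036, 0.058, 0.062])]
x extent [-0.051 -0.048  0.061  0.063] back front face [0.048 0.05  0.062 0.063]
```

>>> {"op": "move_arm", "data": {
  "rows": "0 0 0 0 0.002 0.019 0.05;0 0 0 0 0.001 0.019 0.05;0 0 0 0 0 0.019 0.05;0 0 0 0 0 0.019 0.05;0 0 0 0 0 0 0.0;0 0 0 0 0 0 0.0;0 0 0 0 0 0 0.0;0 0 0 0 0 0 0.0",
  "squeeze": 45
}}

```text
t: 3.95
eef_pos: [0.4973, 0.3515, 0.1753]
ee_rot: [-3.141, 0.001, -1.469]
force: [-3.0, -0.0, 2.7]
width: 0.0156
gripper_force: 1.6
```

>>> {"op": "move_arm", "data": {
  "rows": "0 0 0 0 0 -0.005 0.0;0 0 0 0 0 -0.01 0.0;0 0 0 0 0 -0.02 0.0;0 0 0 0 0 -0.02 0.0;0 0 0 0 0 -0.02 0.0;0 0 0 0 0 0 0"
}}

```text
t: 4.7
eef_pos: [0.4977, 0.3518, 0.2512]
ee_rot: [-3.14, 0.002, -1.468]
force: [0.2, 0.7, -7.3]
width: 0.0106
gripper_force: 45.0
```

```bash
python3 plan.py 8 0.687 0.200 0.24 -84
```

```text
now [0.4977 0.3518 0.2512] [-1.799e+02  1.000e-01 -8.410e+01] F [ 0.2  0.7 -7.3] w 0.0106 t 4.7
world [ 0.1893 -0.1518 -0.0112] turn -0.1
0 0 -0.02 0.0213 -0.0216 0.0014
```

>>> {"op": "move_arm", "data": {
  "rows": "0 0 0 0.010 -0.010 0 0;0 0 0 0.022 -0.022 0 0;0 0 0 0.027 -0.027 0.001 0;0 0 0 0.027 -0.028 0.001 0;0 0 0 0.027 -0.028 0.001 0;0 0 0 0.026 -0.026 0.001 0;0 0 0 0.020 -0.020 0.001 0;0 0 0 0.011 -0.012 0 0"
}}

```text
t: 5.7
eef_pos: [0.6873, 0.1978, 0.2424]
ee_rot: [3.139, -0.001, -1.47]
force: [-0.5, 0.2, -8.5]
width: 0.0107
gripper_force: 45.0
```

>>> {"op": "move_arm", "data": {
  "rows": "0 0 0 0 0 0.02 0;0 0 0 0 0 0.022 0;0 0 0 0 0 0.022 0;0 0 0 0 0 0.02 0;0 0 0 0 0 0.01 0;0 0 0 0 0 0.005 0;0 0 0 0 0 0 0"
}}

```text
t: 6.58
eef_pos: [0.6868, 0.1999, 0.1457]
ee_rot: [-3.141, -0.0, -1.468]
force: [0.1, -0.5, -7.2]
width: 0.0108
gripper_force: 45.0
```

```bash
python3 plan.py 4 0.687 0.200 0.137 -84
```

```text
now [0.6868 0.1999 0.1457] [-180.    -0.   -84.1] F [ 0.1 -0.5 -7.2] w 0.0108 t 6.6
world [ 0.0002  0.0001 -0.0087] turn -0.1
0 0 -0.03 -0.0000 -0.0001 0.0022
```

>>> {"op": "move_arm", "data": {
  "rows": "0 0 0 0 0 0.003 0;0 0 0 0 0 0.002 0;0 0 0 0 0 0.002 0;0 0 0 0 0 0.001 0;0 0 0 0 0 0 0"
}}

```text
t: 7.2
eef_pos: [0.6871, 0.1999, 0.1391]
ee_rot: [-3.14, 0.0, -1.468]
force: [-5.3, -1.0, 4.1]
width: 0.0107
gripper_force: 45.0
```

>>> {"op": "move_arm", "data": {
  "rows": "0 0 0 0 0 0 0.03;0 0 0 0 0 0 0.05;0 0 0 0 0 0 0.05;0 0 0 0 0 -0.02 0.05;0 0 0 0 0 -0.04 0.06;0 0 0 0 0 -0.05 0.088"
}}

```text
t: 7.95
eef_pos: [0.6864, 0.1997, 0.2475]
ee_rot: [3.14, -0.001, -1.468]
force: [-0.1, 0.9, 0.5]
width: 0.0649
gripper_force: 0.0
```

```bash
python3 plan.py 6 0.4454 0.1584 0.25 -98
```

```text
now [0.6864 0.1997 0.2475] [179.9  -0.  -84.1] F [-0.1  0.9  0.5] w 0.0649 t 8.0
world [-0.241  -0.0413  0.0025] turn 13.9
0 0 2.31 0.0028 0.0407 -0.0004
0 0 2.31 0.0044 0.0405 -0.0004
0 0 2.31 0.0060 0.0403 -0.0004
0 0 2.31 0.0076 0.0400 -0.0004
0 0 2.31 0.0092 0.0397 -0.0004
0 0 2.31 0.0108 0.0393 -0.0004
```

>>> {"op": "move_arm", "data": {
  "rows": "0 0 2.3 0.003 0.041 0 0.087;0 0 2.3 0.004 0.040 0 0.087;0 0 2.3 0.006 0.040 0 0.087;0 0 2.3 0.008 0.040 0 0.087;0 0 2.3 0.009 0.040 0 0.087;0 0 2.3 0.011 0.039 0 0.087;0 0 0 0 0 0 0.087"
}}

```text
t: 8.82
eef_pos: [0.4445, 0.1579, 0.2485]
ee_rot: [-3.14, 0.002, -1.709]
force: [1.5, 1.7, 0.0]
width: 0.0867
gripper_force: 0.0
```

```bash
cat > look.py <<'E'
# side-view fit of cup tops / crowns: args: label x y z0 z1 [rad]
import sys
from h import *
im,d=grab("side");w=cloud("side",d)
k=sys.argv[1]; cv2.imwrite(f"pics/{k}.png",im)
for a in sys.argv[2:]:
    x,y,z0,z1,rr=map(float,a.split(","));m=box(w,(x,y),rr,z0,z1);P=w[m][:,:2];c,r=fitcirc(P)
    print(a,m.sum(),"fit",c.round(4),r.round(4),"med",np.median(P,0).round(4),"zmax",np.nanmax(w[m][:,2]).round(3))
E
python3 look.py s2 .4454,.1584,.02,.08,.06 .687,.2,.02,.09,.08 ; python3 plan.py 8 0.4454 0.1584 0.056 -98
```

```text
.4454,.1584,.02,.08,.06 451 fit [0.4427 0.1589] 0.0265 med [0.4426 0.1811] zmax 0.08
.687,.2,.02,.09,.08 1199 fit [0.6829 0.2045] 0.0523 med [0.6709 0.2485] zmax 0.09
now [0.4458 0.1584 0.2485] [-1.799e+02  1.000e-01 -9.790e+01] F [-0.1 -0.7 -0.4] w 0.0872 t 8.9
world [-0.0004 -0.     -0.1925] turn 0.1
0 0 0.02 0.0000 0.0000 0.0241
```

>>> {"op": "move_arm", "data": {
  "rows": "0 0 0 0 0 0.04 0.087;0 0 0 0 0 0.04 0.087;0 0 0 0 0 0.04 0.087;0 0 0 0 0 0.04 0.087;0 0 0 0 0 0.032 0.087;0 0 0 0 0 0 0.045;0 0 0 0 0 0 0.045;0 0 0 0 0 0 0.045",
  "squeeze": 25
}}

```text
t: 9.88
eef_pos: [0.4472, 0.159, 0.0569]
ee_rot: [-3.14, 0.002, -1.709]
force: [0.1, -0.5, -0.7]
width: 0.0624
gripper_force: 0.0
```

>>> {"op": "move_arm", "data": {
  "rows": "0 0 0 0 0 0 0.045;0 0 0 0 0 -0.01 0.045;0 0 0 0 0 -0.01 0.045"
}}

```text
t: 10.25
eef_pos: [0.4462, 0.1582, 0.0764]
ee_rot: [-3.141, 0.0, -1.709]
force: [0.7, 0.4, -3.3]
width: 0.0562
gripper_force: 25.0
```

```bash
python3 plan.py 4 0.513 0.004 0.080 -98
```

```text
now [0.4462 0.1582 0.0764] [-180.     0.   -97.9] F [ 0.7  0.4 -3.3] w 0.0562 t 10.2
world [ 0.0668 -0.1542  0.0036] turn 0.1
0 0 0.02 0.0359 -0.0219 -0.0009
```

>>> {"op": "move_arm", "data": {
  "rows": "0 0 0 0.020 -0.012 -0.003 0.045;0 0 0 0.036 -0.023 0 0.045;0 0 0 0.036 -0.023 0 0.045;0 0 0 0.034 -0.023 0 0.045;0 0 0 0.014 -0.011 0 0.045;0 0 0 0 0 0 0.045"
}}

```text
t: 11.0
eef_pos: [0.5183, 0.0061, 0.0788]
ee_rot: [-3.141, 0.0, -1.711]
force: [1.0, 0.4, -3.7]
width: 0.0562
gripper_force: 25.0
```

```bash
python3 plan.py 4 0.518 0.003 0.0595 -98; python3 look.py s3 .51,.01,.035,.08,.07
```

```text
now [0.5183 0.0061 0.0788] [-180.     0.   -98.1] F [ 1.   0.4 -3.7] w 0.0562 t 11.0
world [-0.0003 -0.0031 -0.0193] turn -0.1
0 0 -0.01 0.0008 -0.0000 0.0048
.51,.01,.035,.08,.07 316 fit [5.162e-01 4.000e-04] 0.0317 med [0.515  0.0267] zmax 0.08
```

View pics/s3.png

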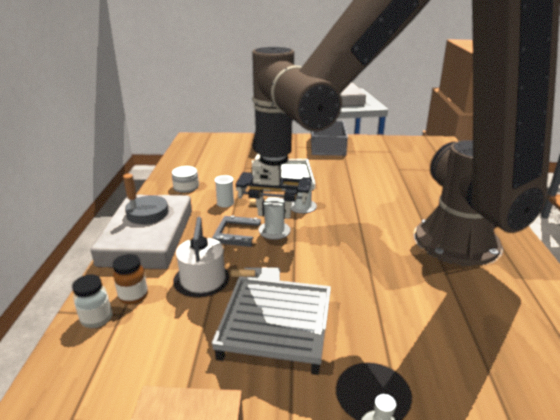

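The side view shows the canister on the mat at (200,262), and the held cup with its brim just in front of the fork mouth at (274,220). I'll lower it and slide it in.

>>> {"op": "move_arm", "data": {
  "rows": "0 0 0 0.003 0 0.010 0.045;0 0 0 0 0 0.009 0.045;0 0 0 0 0 0 0.045;0 0 0 0 -0.010 0 0.045;0 0 0 0 -0.015 0 0.045;0 0 0 0 -0.015 0 0.045;0 0 0 0 -0.015 0 0.045;0 0 0 0 0 0 0.045"
}}

```text
t: 12.05
eef_pos: [0.5734, -0.0039, 0.0593]
ee_rot: [-3.141, -0.0, -1.71]
force: [0.1, 0.8, -2.4]
width: 0.0559
gripper_force: 25.0
```

```bash
python3 plan.py 5 0.622 -0.0115 0.0595 -98
```

```text
now [ 0.5734 -0.0039  0.0593] [-180.   -0.  -98.] F [ 0.1  0.8 -2.4] w 0.0559 t 12.1
world [ 0.0486 -0.0076  0.0002] turn 0.0
0 0 0.00 0.0002 -0.0098 -0.0000
```

>>> {"op": "move_arm", "data": {
  "rows": "0 0 0 0 -0.012 0 0.045;0 0 0 0 -0.014 0 0.045;0 0 0 0 -0.014 0 0.045;0 0 0 0 -0.008 0 0.045;0 0 0 0 0 0 0.045"
}}

```text
t: 12.68
eef_pos: [0.62, -0.0104, 0.0593]
ee_rot: [3.141, -0.0, -1.71]
force: [-0.4, -0.2, -2.6]
width: 0.0566
gripper_force: 25.0
```

>>> {"op": "move_arm", "data": {
  "rows": "0 0 0 0 0 -0.004 0.045;0 0 0 0 0 -0.004 0.045;0 0 0 0 0 -0.004 0.045;0 0 0 0 0 -0.004 0.045",
  "squeeze": 30
}}

```text
t: 13.18
eef_pos: [0.619, -0.0103, 0.0756]
ee_rot: [3.141, -0.0, -1.709]
force: [0.2, -0.4, -7.5]
width: 0.0563
gripper_force: 30.0
```

>>> {"op": "move_arm", "data": {
  "rows": "0 0 0 0 0 -0.006 0.045;0 0 0 0 0 -0.007 0.045;0 0 0 0 0 -0.01 0.045;0 0 0 0 0 -0.02 0.045;0 0 0 0 0 -0.03 0.045;0 0 0 0 0 -0.04 0.045;0 0 0 0 0 -0.03 0.045"
}}

```text
t: 14.05
eef_pos: [0.6208, -0.0103, 0.2224]
ee_rot: [-3.137, 0.001, -1.709]
force: [0.2, -0.1, -2.0]
width: 0.056
gripper_force: 30.0
```

```bash
python3 look.py s4 .62,-.011,.03,.085,.05;  python3 plan.py 8 0.507 0.311 0.21 -82
```

```text
.62,-.011,.03,.085,.05 293 fit [ 0.6146 -0.0079] 0.017 med [0.6137 0.0025] zmax 0.08
now [ 0.6226 -0.0103  0.2268] [-1.794e+02  1.000e-01 -9.790e+01] F [2.7 0.3 4.3] w 0.0563 t 14.1
world [-0.1156  0.3213 -0.0168] turn -15.9
0 0 -1.98 -0.0378 0.0198 0.0021
0 0 -1.98 -0.0385 0.0185 0.0021
0 0 -1.98 -0.0391 0.0171 0.0021
0 0 -1.98 -0.0397 0.0158 0.0021
0 0 -1.98 -0.0402 0.0144 0.0021
0 0 -1.98 -0.0407 0.0130 0.0021
0 0 -1.98 -0.0411 0.0116 0.0021
0 0 -1.98 -0.0415 0.0102 0.0021
```

```bash
python3 plan.py 12 0.542 0.424 0.2268 -98
```

```text
now [ 0.6226 -0.0103  0.2268] [-1.794e+02  1.000e-01 -9.790e+01] F [2.7 0.3 4.3] w 0.0563 t 14.1
world [-0.0806  0.4343  0.    ] turn 0.1
0 0 0.01 -0.0349 0.0116 -0.0000
```

>>> {"op": "move_arm", "data": {
  "rows": "0 0 0 -0.02 0.007 0 0.045;0 0 0 -0.035 0.012 0 0.045;0 0 0 -0.045 0.015 0 0.045;0 0 0 -0.045 0.015 0 0.045;0 0 0 -0.045 0.015 0 0.045;0 0 0 -0.045 0.015 0 0.045;0 0 0 -0.045 0.015 0 0.045;0 0 0 -0.045 0.015 0 0.045"
}}

```text
t: 15.1
eef_pos: [0.5556, 0.3289, 0.219]
ee_rot: [-3.141, 0.001, -1.709]
force: [0.5, 1.3, -2.0]
width: 0.0559
gripper_force: 30.0
```

>>> {"op": "move_arm", "data": {
  "rows": "0 0 0 -0.04 0.013 0 0.045;0 0 0 -0.035 0.011 0 0.045;0 0 0 -0.019 0.007 0 0.045;0 0 0 0 0 0.02 0.045;0 0 0 0 0 0.03 0.045;0 0 0 0 0 0.03 0.045;0 0 0 0 0 0.02 0.045;0 0 0 0 0 0 0.045"
}}

```text
t: 16.1
eef_pos: [0.5379, 0.4231, 0.1169]
ee_rot: [3.14, -0.003, -1.71]
force: [0.6, 0.0, -0.7]
width: 0.0557
gripper_force: 30.0
```

```bash
python3 plan.py 4 0.542 0.424 0.093 -98
python3 - <<'E'
from h import *
im,d=grab("side");w=cloud("side",d);print("stand z",np.nanmedian(w[box(w,(.46,.37),.03,.0,.1)][:,2]))
q=w[box(w,(.542,.424),.045,.05,.2)];q=q[abs(q[:,0]-.542)<.008];print("cup low z",np.percentile(q[:,2],(0,1,3,5,10)).round(4))
E
```

```text
now [0.5379 0.4231 0.1169] [179.9  -0.2 -98. ] F [ 0.6  0.  -0.7] w 0.0557 t 16.1
world [ 0.0041  0.0009 -0.0239] turn 0.0
0 0 0.01 -0.0004 -0.0010 0.0060
stand z 0.03962820381486561
cup low z [0.0502 0.0505 0.0657 0.069  0.0761]
```

>>> {"op": "move_arm", "data": {
  "rows": "0 0 0 0 -0.002 0.01 0.045;0 0 0 0 -0.002 0.008 0.045;0 0 0 0 0 0.004 0.045;0 0 0 0 0 0.002 0.045;0 0 0 0 0 0.001 0.045;0 0 0 0 0 0 0.045"
}}

```text
t: 16.9
eef_pos: [0.5428, 0.4235, 0.0937]
ee_rot: [-3.141, 0.0, -1.709]
force: [0.1, -0.9, -1.0]
width: 0.056
gripper_force: 30.0
```

>>> {"op": "move_arm", "data": {
  "rows": "0 0 0 0 0 0.001 0.045;0 0 0 0 0 0.001 0.045;0 0 0 0 0 0 0.045"
}}

```text
t: 17.27
eef_pos: [0.5428, 0.4235, 0.0919]
ee_rot: [-3.141, 0.0, -1.709]
force: [-1.4, -0.0, 1.1]
width: 0.0563
gripper_force: 30.0
```

>>> {"op": "move_arm", "data": {
  "rows": "0 0 0 0 0 0 0.07;0 0 0 0 0 0 0.075;0 0 0 0 0 -0.01 0.075;0 0 0 0 0 -0.03 0.075;0 0 0 0 0 -0.05 0.087;0 0 0 0 0 -0.05 0.087"
}}

```text
t: 18.02
eef_pos: [0.5427, 0.4233, 0.2337]
ee_rot: [-3.141, 0.0, -1.709]
force: [0.4, 0.9, 0.1]
width: 0.0857
gripper_force: 0.0
```

```bash
python3 plan.py 11 0.620 -0.0103 0.22 -98; python3 look.py s5 .62,-.011,.035,.073,.05 .542,.424,.06,.11,.05
python3 - <<'E'
from h import *
im,d=grab("top");w=cloud("top",d)
q=w[box(w,(.62,-.01),.05,.068,.09)];print(len(q),q.min(0),q.max(0),(q.min(0)+q.max(0))/2)
E
```

```text
now [0.5427 0.4233 0.2337] [-180.     0.   -97.9] F [0.4 0.9 0.1] w 0.0857 t 18.0
world [ 0.0773 -0.4336 -0.0137] turn 0.1
0 0 0.01 0.0381 -0.0124 0.0012
.62,-.011,.035,.073,.05 52 fit [ 0.6146 -0.0069] 0.0166 med [0.614  0.0059] zmax 0.049
.542,.424,.06,.11,.05 549 fit [0.5412 0.4216] 0.0274 med [0.538  0.4452] zmax 0.11
126 [ 0.59664136 -0.02894819  0.06802913] [0.6377748  0.00830648 0.08711304] [ 0.61720808 -0.01032085  0.07757108]
```

>>> {"op": "move_arm", "data": {
  "rows": "0 0 0 0.03 -0.010 0 0.087;0 0 0 0.055 -0.018 0 0.087;0 0 0 0.055 -0.018 0 0.087;0 0 0 0.055 -0.018 0 0.087;0 0 0 0.055 -0.018 0 0.087;0 0 0 0.055 -0.018 0 0.087;0 0 0 0.055 -0.018 0 0.087;0 0 0 0.04 -0.013 0 0.075"
}}

```text
t: 19.12
eef_pos: [0.6165, 0.0058, 0.2314]
ee_rot: [3.141, -0.0, -1.711]
force: [0.7, -0.6, 0.2]
width: 0.0817
gripper_force: 0.0
```

```bash
python3 plan.py 6 0.6185 -0.0105 0.055 -98
```

```text
now [0.6165 0.0058 0.2314] [180.  -0. -98.] F [ 0.7 -0.6  0.2] w 0.0817 t 19.1
world [ 0.002  -0.0163 -0.1764] turn -0.0
0 0 -0.01 0.0026 -0.0007 0.0294
```

>>> {"op": "move_arm", "data": {
  "rows": "0 0 0 0.016 -0.004 0.02 0.075;0 0 0 0 0 0.035 0.075;0 0 0 0 0 0.04 0.075;0 0 0 0 0 0.04 0.075;0 0 0 0 0 0.03 0.075;0 0 0 0 0 0.011 0.075;0 0 0 0 0 0 0.03;0 0 0 0 0 0 0.03",
  "squeeze": 25
}}

```text
t: 20.12
eef_pos: [0.6198, -0.0072, 0.057]
ee_rot: [-3.14, 0.001, -1.709]
force: [-0.2, -0.6, 0.3]
width: 0.0604
gripper_force: 0.0
```

>>> {"op": "move_arm", "data": {
  "rows": "0 0 0 0 0 0 0.03;0 0 0 0 0 0 0.03;0 0 0 0 0 -0.003 0.03;0 0 0 0 0 0 0.03;0 0 0 0 0.015 0 0.03;0 0 0 0 0.02 0 0.03;0 0 0 0 0.02 0 0.03"
}}

```text
t: 21.0
eef_pos: [0.5629, 0.0004, 0.0582]
ee_rot: [3.141, -0.0, -1.71]
force: [-0.7, 0.4, -0.8]
width: 0.0414
gripper_force: 25.0
```

>>> {"op": "move_arm", "data": {
  "rows": "0 0 0 0 0.02 0 0.03;0 0 0 0 0.02 0 0.03;0 0 0 0 0.015 0 0.03;0 0 0 0 0 0 0.03;0 0 0 0 0 -0.02 0.03;0 0 0 0 0 -0.03 0.03;0 0 0 0 0 -0.04 0.03"
}}

```text
t: 21.88
eef_pos: [0.5099, 0.0078, 0.1489]
ee_rot: [3.14, -0.001, -1.709]
force: [1.0, -0.6, -1.7]
width: 0.0417
gripper_force: 25.0
```

```bash
python3 look.py s6 .513,.004,.05,.2,.06; python3 plan.py 8 0.56 -0.35 0.17 -98
```

```text
.513,.004,.05,.2,.06 1026 fit [0.5075 0.0079] 0.027 med [0.5071 0.0185] zmax 0.2
now [0.513  0.0083 0.1548] [-1.796e+02  1.000e-01 -9.790e+01] F [ 2.7 -0.   4.7] w 0.0416 t 21.9
world [ 0.047  -0.3583  0.0152] turn 0.1
0 0 0.02 0.0436 -0.0119 -0.0019
```

>>> {"op": "move_arm", "data": {
  "rows": "0 0 0 0.025 -0.006 0 0.03;0 0 0 0.045 -0.011 0 0.03;0 0 0 0.05 -0.012 0 0.03;0 0 0 0.05 -0.012 0 0.03;0 0 0 0.05 -0.012 0 0.03;0 0 0 0.05 -0.012 0 0.03;0 0 0 0.045 -0.011 0 0.03;0 0 0 0.025 -0.006 0 0.03"
}}

```text
t: 22.92
eef_pos: [0.5444, -0.3427, 0.1479]
ee_rot: [3.141, -0.0, -1.711]
force: [-0.7, 0.2, -1.5]
width: 0.0413
gripper_force: 25.0
```

```bash
python3 plan.py 4 0.548 -0.343 0.0615 -98
```

```text
now [ 0.5444 -0.3427  0.1479] [180.  -0. -98.] F [-0.7  0.2 -1.5] w 0.0413 t 22.9
world [ 0.0036 -0.0003 -0.0864] turn -0.0
0 0 -0.01 -0.0000 -0.0009 0.0216
```

>>> {"op": "move_arm", "data": {
  "rows": "0 0 0 0 -0.003 0.02 0.03;0 0 0 0 0 0.03 0.03;0 0 0 0 0 0.02 0.03;0 0 0 0 0 0.01 0.03;0 0 0 0 0 0.005 0.03;0 0 0 0 0 0.001 0.03;0 0 0 0 0 0 0.03"
}}

```text
t: 23.8
eef_pos: [0.5477, -0.3406, 0.0633]
ee_rot: [-3.14, -0.0, -1.709]
force: [0.3, -0.1, -1.3]
width: 0.0418
gripper_force: 25.0
```

>>> {"op": "move_arm", "data": {
  "rows": "0 0 0 0 0 0.001 0.03;0 0 0 0 0 0.001 0.03;0 0 0 0 0 0 0.03"
}}

```text
t: 24.18
eef_pos: [0.5476, -0.3406, 0.0614]
ee_rot: [-3.141, -0.0, -1.709]
force: [-1.4, 1.7, 5.4]
width: 0.0414
gripper_force: 25.0
```

Contact with the tray floor. Releasing and going for cup N.

>>> {"op": "move_arm", "data": {
  "rows": "0 0 0 0 0 0 0.06;0 0 0 0 0 0 0.065;0 0 0 0 0 -0.01 0.065;0 0 0 0 0 -0.04 0.065;0 0 0 0 0 -0.05 0.087;0 0 0 0 0 -0.05 0.087"
}}

```text
t: 24.92
eef_pos: [0.5471, -0.3406, 0.2127]
ee_rot: [-3.141, -0.0, -1.709]
force: [1.3, -0.3, -0.1]
width: 0.0795
gripper_force: 0.0
```

```bash
python3 plan.py 6 0.439 -0.175 0.21 -98; python3 look.py s7 .439,-.175,.02,.08,.06 .548,-.342,.035,.08,.05 .687,.2,.02,.09,.08 .686,-.189,.02,.08,.05
```

```text
now [ 0.5471 -0.3406  0.2127] [-180.    -0.   -97.9] F [ 1.3 -0.3 -0.1] w 0.0795 t 24.9
world [-0.1081  0.1656 -0.0027] turn 0.1
0 0 0.01 -0.0248 0.0216 0.0005
.439,-.175,.02,.08,.06 305 fit [ 0.4376 -0.1754] 0.0267 med [ 0.4375 -0.1536] zmax 0.08
.548,-.342,.035,.08,.05 152 fit [ 0.5456 -0.3426] 0.0181 med [ 0.5463 -0.3299] zmax 0.08
.687,.2,.02,.09,.08 1191 fit [0.6828 0.2043] 0.0525 med [0.6708 0.2484] zmax 0.09
.686,-.189,.02,.08,.05 302 fit [ 0.6844 -0.1879] 0.0256 med [ 0.6803 -0.1675] zmax 0.08
```

View pics/s7.png

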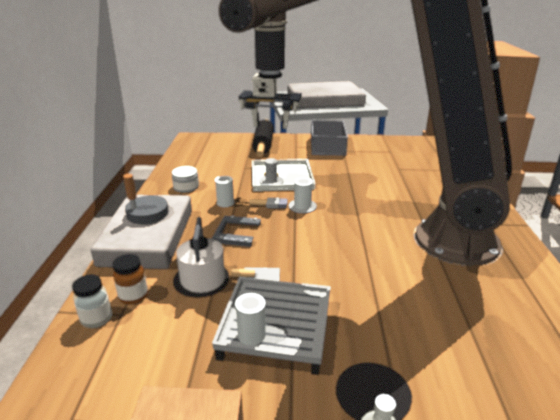

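The side view shows insert 1 standing in the tray at (270,175), cup 1 on the stand at (250,317), and the canister upright on its mat. Next I'll check the height of the block beside cup N, then fetch that cup.

Run:
```python
from h import *
w=cloud("top",np.load("pics/t1.npy"))
q=w[185:223,338:358];q=q[(q[...,0]>.475)&(q[...,2]>.005)];print(len(q),q.min(0).round(3),q.max(0).round(3))
q=w[192:225,230:255];q=q[(q[...,2]>.005)];print(len(q),q.min(0).round(3),q.max(0).round(3))
```

```text
363 [ 0.483 -0.211  0.005] [ 0.614 -0.144  0.028]
206 [0.487 0.145 0.005] [0.601 0.227 0.029]
```

>>> {"op": "move_arm", "data": {
  "rows": "0 0 0 -0.015 0.013 0 0.08;0 0 0 -0.027 0.024 0 0.08;0 0 0 -0.03 0.025 0 0.08;0 0 0 -0.03 0.025 0 0.08;0 0 0 -0.027 0.023 0 0.08;0 0 0 -0.02 0.019 0 0.08;0 0 0 0 0 0 0.08"
}}

```text
t: 25.85
eef_pos: [0.4393, -0.1741, 0.2115]
ee_rot: [-3.14, 0.0, -1.708]
force: [1.2, -0.7, 0.4]
width: 0.08
gripper_force: 0.0
```

```bash
python3 plan.py 6 0.4385 -0.175 0.056 -98
```

```text
now [ 0.4393 -0.1741  0.2115] [-179.9    0.   -97.8] F [ 1.2 -0.7  0.4] w 0.08 t 25.9
world [-0.0008 -0.0009 -0.1555] turn 0.2
0 0 0.03 0.0002 0.0001 0.0259
```

>>> {"op": "move_arm", "data": {
  "rows": "0 0 0 0.001 0 0.03 0.08;0 0 0 0 0 0.04 0.08;0 0 0 0 0 0.04 0.08;0 0 0 0 0 0.03 0.08;0 0 0 0 0 0.015 0.08;0 0 0 0 0 0 0.045;0 0 0 0 0 0 0.045;0 0 0 0 0 0 0.045",
  "squeeze": 25
}}

```text
t: 26.85
eef_pos: [0.4399, -0.1762, 0.0563]
ee_rot: [-3.141, 0.0, -1.71]
force: [-3.2, 0.1, 3.4]
width: 0.0556
gripper_force: 14.3
```

>>> {"op": "move_arm", "data": {
  "rows": "0 0 0 0 0 0 0.045;0 0 0 0 0 -0.01 0.045;0 0 0 0 0 -0.015 0.045;0 0 0 0 0 -0.015 0.045;0 0 0 0 0 0 0.045"
}}

```text
t: 27.48
eef_pos: [0.441, -0.176, 0.0969]
ee_rot: [-3.138, 0.001, -1.709]
force: [-0.3, 0.7, -2.9]
width: 0.0554
gripper_force: 25.0
```

```bash
python3 plan.py 6 0.518 0.003 0.0965 -98
```

```text
now [ 0.441  -0.176   0.0969] [-179.8    0.   -97.9] F [-0.3  0.7 -2.9] w 0.0554 t 27.5
world [ 0.077   0.179  -0.0004] turn 0.1
0 0 0.01 -0.0313 -0.0086 0.0001
```

>>> {"op": "move_arm", "data": {
  "rows": "0 0 0 -0.02 -0.006 0 0.045;0 0 0 -0.035 -0.010 0 0.045;0 0 0 -0.04 -0.011 0 0.045;0 0 0 -0.04 -0.011 0 0.045;0 0 0 -0.033 -0.008 0 0.045;0 0 0 -0.02 -0.006 0 0.045;0 0 0 0 0 0.02 0.045;0 0 0 0 0 0.01 0.045"
}}

```text
t: 28.48
eef_pos: [0.5165, 0.0028, 0.0643]
ee_rot: [3.14, -0.001, -1.709]
force: [-0.1, -0.2, -2.6]
width: 0.0555
gripper_force: 25.0
```

```bash
python3 plan.py 8 0.518 0.003 0.059 -98
```

```text
now [0.5165 0.0028 0.0643] [179.9  -0.  -97.9] F [-0.1 -0.2 -2.6] w 0.0555 t 28.5
world [ 0.0015  0.0002 -0.0053] turn 0.1
0 0 0.01 -0.0001 -0.0002 0.0007
```

>>> {"op": "move_arm", "data": {
  "rows": "0 0 0 0 0 0.005 0.045;0 0 0 0 0 0 0.045;0 0 0 0 -0.012 0 0.045;0 0 0 0 -0.015 0 0.045;0 0 0 0 -0.015 0 0.045;0 0 0 0 -0.015 0 0.045;0 0 0 0 0 0 0.045"
}}

```text
t: 29.35
eef_pos: [0.5753, -0.0051, 0.0603]
ee_rot: [-3.141, -0.0, -1.71]
force: [-0.7, -0.7, -2.5]
width: 0.0555
gripper_force: 25.0
```

```bash
python3 plan.py 4 0.620 -0.0105 0.059 -98
```

```text
now [ 0.5753 -0.0051  0.0603] [-180.   -0.  -98.] F [-0.7 -0.7 -2.5] w 0.0555 t 29.4
world [ 0.0447 -0.0054 -0.0013] turn 0.0
0 0 0.01 -0.0002 -0.0113 0.0003
```

>>> {"op": "move_arm", "data": {
  "rows": "0 0 0 0 -0.012 0.001 0.045;0 0 0 0 -0.014 0 0.045;0 0 0 0 -0.012 0 0.045;0 0 0 0 -0.006 0 0.045;0 0 0 0 0 0 0.045"
}}

```text
t: 29.98
eef_pos: [0.6176, -0.0111, 0.0593]
ee_rot: [3.141, -0.0, -1.71]
force: [0.2, 0.4, -2.4]
width: 0.0548
gripper_force: 25.0
```

>>> {"op": "move_arm", "data": {
  "rows": "0 0 0 0 0 -0.004 0.045;0 0 0 0 0 -0.004 0.045;0 0 0 0 0 -0.004 0.045;0 0 0 0 0 -0.004 0.045",
  "squeeze": 30
}}

```text
t: 30.48
eef_pos: [0.6169, -0.0111, 0.0756]
ee_rot: [3.141, -0.0, -1.709]
force: [-0.9, -1.0, -6.9]
width: 0.0554
gripper_force: 30.0
```

>>> {"op": "move_arm", "data": {
  "rows": "0 0 0 0 0 -0.006 0.045;0 0 0 0 0 -0.007 0.045;0 0 0 0 0 -0.01 0.045;0 0 0 0 0 -0.02 0.045;0 0 0 0 0 -0.03 0.045;0 0 0 0 0 -0.04 0.045;0 0 0 0 0 -0.03 0.045;0 0 0 0 0 0 0.045"
}}

```text
t: 31.48
eef_pos: [0.6197, -0.0108, 0.2235]
ee_rot: [-3.134, 0.002, -1.709]
force: [-0.5, -0.3, -1.9]
width: 0.0553
gripper_force: 30.0
```

```bash
python3 plan.py 11 0.464 0.372 0.225 -98;python3 look.py s8 .62,-.011,.03,.085,.05
```

```text
now [ 0.6197 -0.0108  0.2235] [-1.795e+02  1.000e-01 -9.790e+01] F [-0.5 -0.3 -1.9] w 0.0553 t 31.5
world [-0.1557  0.3828  0.0015] turn 0.1
0 0 0.01 -0.0325 0.0188 -0.0001
.62,-.011,.03,.085,.05 294 fit [ 0.6142 -0.0078] 0.0168 med [0.6129 0.0028] zmax 0.079
```

>>> {"op": "move_arm", "data": {
  "rows": "0 0 0 -0.02 0.012 0 0.045;0 0 0 -0.04 0.023 0 0.045;0 0 0 -0.045 0.026 0 0.045;0 0 0 -0.045 0.026 0 0.045;0 0 0 -0.045 0.026 0 0.045;0 0 0 -0.045 0.026 0 0.045;0 0 0 -0.045 0.026 0 0.045;0 0 0 -0.04 0.023 0 0.045"
}}

```text
t: 32.52
eef_pos: [0.475, 0.3384, 0.2182]
ee_rot: [3.141, -0.0, -1.709]
force: [1.1, -0.4, -1.5]
width: 0.0555
gripper_force: 30.0
```

>>> {"op": "move_arm", "data": {
  "rows": "0 0 0 -0.02 0.012 0 0.045;0 0 0 -0.012 0.007 0.01 0.045;0 0 0 0 0 0.03 0.045;0 0 0 0 0 0.035 0.045;0 0 0 0 0 0.025 0.045;0 0 0 0 0 0.015 0.045;0 0 0 0 0 0 0.045"
}}

```text
t: 33.4
eef_pos: [0.4616, 0.3701, 0.1024]
ee_rot: [3.141, -0.002, -1.71]
force: [-0.0, 1.3, -0.5]
width: 0.0556
gripper_force: 30.0
```

```bash
python3 plan.py 4 0.464 0.372 0.092 -98
```

```text
now [0.4616 0.3701 0.1024] [ 1.799e+02 -1.000e-01 -9.800e+01] F [-0.   1.3 -0.5] w 0.0556 t 33.4
world [ 0.0024  0.0019 -0.0104] turn 0.0
0 0 0.00 -0.0006 -0.0005 0.0026
```

>>> {"op": "move_arm", "data": {
  "rows": "0 0 0 0 0 0.005 0.045;0 0 0 0 0 0.003 0.045;0 0 0 0 0 0.001 0.045;0 0 0 0 0 0.001 0.045;0 0 0 0 0 0 0.045;0 0 0 0 0 0.001 0.045;0 0 0 0 0 0 0.045"
}}

```text
t: 34.28
eef_pos: [0.4617, 0.3711, 0.0925]
ee_rot: [3.142, -0.0, -1.709]
force: [0.2, -0.2, -1.0]
width: 0.0554
gripper_force: 30.0
```

>>> {"op": "move_arm", "data": {
  "rows": "0 0 0 0 0 0.001 0.045;0 0 0 0 0 0.001 0.045;0 0 0 0 0 0 0.045"
}}

```text
t: 34.65
eef_pos: [0.4618, 0.3712, 0.0913]
ee_rot: [-3.141, 0.0, -1.709]
force: [-2.0, -1.7, 5.5]
width: 0.0556
gripper_force: 30.0
```

>>> {"op": "move_arm", "data": {
  "rows": "0 0 0 0 0 0 0.07;0 0 0 0 0 0 0.075;0 0 0 0 0 -0.01 0.075;0 0 0 0 0 -0.03 0.075;0 0 0 0 0 -0.05 0.087;0 0 0 0 0 -0.05 0.087"
}}

```text
t: 35.4
eef_pos: [0.4617, 0.3709, 0.2326]
ee_rot: [-3.141, -0.0, -1.709]
force: [0.6, -0.2, -0.2]
width: 0.0855
gripper_force: 0.0
```

```bash
python3 - <<'E'
from h import *
im,d=grab("top");w=cloud("top",d)
q=w[box(w,(.62,-.01),.05,.068,.09)];print(len(q),(q.min(0)+q.max(0))/2,q.max(0)-q.min(0))
E
python3 plan.py 9 0.6165 -0.0108 0.22 -98
```

```text
121 [ 0.6182268  -0.01047448  0.07782563] [0.04268146 0.03731596 0.01916261]
now [0.4642 0.3729 0.2405] [-179.6    0.4  -97.9] F [3.1 2.5 8.2] w 0.0864 t 35.5
world [ 0.1523 -0.3837 -0.0205] turn 0.1
0 0 0.01 0.0399 -0.0226 0.0023
```

>>> {"op": "move_arm", "data": {
  "rows": "0 0 0 0.03 -0.017 0 0.087;0 0 0 0.05 -0.028 0.002 0.087;0 0 0 0.05 -0.028 0.002 0.087;0 0 0 0.05 -0.028 0.002 0.087;0 0 0 0.05 -0.028 0.002 0.087;0 0 0 0.05 -0.028 0.002 0.08;0 0 0 0.05 -0.028 0.002 0.075;0 0 0 0.025 -0.014 0 0.075"
}}

```text
t: 36.45
eef_pos: [0.6103, -0.0107, 0.2187]
ee_rot: [-3.141, -0.0, -1.712]
force: [-0.0, 0.4, 1.0]
width: 0.0754
gripper_force: 0.0
```

```bash
python3 plan.py 6 0.6175 -0.0108 0.055 -98
```

```text
now [ 0.6103 -0.0107  0.2187] [-180.    -0.   -98.1] F [-0.   0.4  1. ] w 0.0754 t 36.5
world [ 7.200e-03 -1.000e-04 -1.637e-01] turn -0.1
0 0 -0.01 -0.0001 -0.0012 0.0273
```

>>> {"op": "move_arm", "data": {
  "rows": "0 0 0 -0.001 -0.007 0.02 0.075;0 0 0 0 0 0.035 0.075;0 0 0 0 0 0.04 0.075;0 0 0 0 0 0.035 0.075;0 0 0 0 0 0.022 0.075;0 0 0 0 0 0.011 0.075;0 0 0 0 0 0 0.03;0 0 0 0 0 0 0.03",
  "squeeze": 25
}}

```text
t: 37.45
eef_pos: [0.6176, -0.0078, 0.0567]
ee_rot: [-3.14, 0.001, -1.709]
force: [0.0, 0.5, 1.0]
width: 0.0602
gripper_force: 0.0
```

>>> {"op": "move_arm", "data": {
  "rows": "0 0 0 0 0 0 0.03;0 0 0 0 0 0 0.03;0 0 0 0 0 -0.003 0.03;0 0 0 0 0 0 0.03;0 0 0 0 0.015 0 0.03;0 0 0 0 0.02 0 0.03;0 0 0 0 0.02 0 0.03"
}}

```text
t: 38.33
eef_pos: [0.5607, -0.0003, 0.0583]
ee_rot: [3.141, -0.0, -1.71]
force: [-0.5, 0.9, -0.6]
width: 0.0414
gripper_force: 25.0
```

>>> {"op": "move_arm", "data": {
  "rows": "0 0 0 0 0.02 0 0.03;0 0 0 0 0.02 0 0.03;0 0 0 0 0.015 0 0.03;0 0 0 0 0 0 0.03;0 0 0 0 0 -0.02 0.03;0 0 0 0 0 -0.035 0.03;0 0 0 0 0 -0.045 0.03;0 0 0 0 0 -0.02 0.03"
}}

```text
t: 39.33
eef_pos: [0.5095, 0.0075, 0.1813]
ee_rot: [-3.138, 0.001, -1.709]
force: [0.2, -0.6, -1.7]
width: 0.0415
gripper_force: 25.0
```

```bash
python3 - <<'E'
from h import *
im,d=grab("top");w=cloud("top",d)
q=w[box(w,(.548,-.342),.06,.068,.095)];print("ins1",len(q),((q.min(0)+q.max(0))/2).round(3),(q.max(0)-q.min(0)).round(3))
q=w[box(w,(.686,-.189),.06,.075,.1)];print("F",len(q),((q.min(0)+q.max(0))/2).round(3),(q.max(0)-q.min(0)).round(3))
q=w[box(w,(.687,.2),.12,.143,.17)];print("can",len(q),((q.min(0)+q.max(0))/2).round(3),(q.max(0)-q.min(0)).round(3))
E
python3 plan.py 10 0.478 -0.441 0.17 -98
```

```text
ins1 138 [ 0.548 -0.345  0.08 ] [0.04  0.043 0.022]
F 204 [ 0.686 -0.188  0.085] [0.052 0.053 0.021]
can 116 [0.686 0.203 0.153] [0.021 0.098 0.017]
now [0.5103 0.0077 0.1831] [-1.797e+02  1.000e-01 -9.790e+01] F [0.9 0.1 1.5] w 0.0416 t 39.4
world [-0.0323 -0.4487 -0.0131] turn 0.1
0 0 0.01 0.0449 -0.0030 0.0013
```

>>> {"op": "move_arm", "data": {
  "rows": "0 0 0 0.025 -0.002 0 0.03;0 0 0 0.045 -0.003 0 0.03;0 0 0 0.055 -0.004 0 0.03;0 0 0 0.055 -0.004 0 0.03;0 0 0 0.055 -0.004 0 0.03;0 0 0 0.055 -0.004 0 0.03;0 0 0 0.055 -0.004 0 0.03;0 0 0 0.05 -0.003 0 0.03"
}}

```text
t: 40.38
eef_pos: [0.4808, -0.3899, 0.1776]
ee_rot: [3.141, 0.0, -1.71]
force: [1.8, 0.0, -0.4]
width: 0.0416
gripper_force: 25.0
```

>>> {"op": "move_arm", "data": {
  "rows": "0 0 0 0.035 -0.002 0 0.03;0 0 0 0.019 0 0.01 0.03;0 0 0 0 0 0.03 0.03;0 0 0 0 0 0.035 0.03;0 0 0 0 0 0.025 0.03;0 0 0 0 0 0.01 0.03;0 0 0 0 0 0 0.03"
}}

```text
t: 41.25
eef_pos: [0.4754, -0.4411, 0.0678]
ee_rot: [3.14, 0.0, -1.709]
force: [0.1, 0.2, -0.6]
width: 0.0416
gripper_force: 25.0
```

```bash
python3 plan.py 10 0.478 -0.441 0.0615 -98
```

```text
now [ 0.4754 -0.4411  0.0678] [179.9   0.  -97.9] F [ 0.1  0.2 -0.6] w 0.0416 t 41.2
world [ 0.0026  0.0001 -0.0063] turn 0.1
0 0 0.01 -0.0001 -0.0003 0.0006
```

>>> {"op": "move_arm", "data": {
  "rows": "0 0 0 0 0 0.003 0.03;0 0 0 0 0 0.001 0.03;0 0 0 0 0 0.001 0.03;0 0 0 0 0 0.001 0.03;0 0 0 0 0 0.001 0.03;0 0 0 0 0 0 0.03"
}}

```text
t: 42.0
eef_pos: [0.4755, -0.4415, 0.0615]
ee_rot: [3.141, 0.0, -1.709]
force: [0.5, 0.2, -1.6]
width: 0.0412
gripper_force: 25.0
```

>>> {"op": "move_arm", "data": {
  "rows": "0 0 0 0 0 0.001 0.03;0 0 0 0 0 0.001 0.03;0 0 0 0 0 0 0.03"
}}

```text
t: 42.38
eef_pos: [0.4756, -0.4416, 0.0613]
ee_rot: [-3.141, -0.001, -1.709]
force: [-3.0, 4.3, 11.2]
width: 0.0417
gripper_force: 25.0
```

>>> {"op": "move_arm", "data": {
  "rows": "0 0 0 0 0 -0.001 0.06;0 0 0 0 0 0 0.065;0 0 0 0 0 -0.01 0.065;0 0 0 0 0 -0.04 0.065;0 0 0 0 0 -0.05 0.087;0 0 0 0 0 -0.05 0.087"
}}

```text
t: 43.12
eef_pos: [0.4755, -0.4416, 0.2126]
ee_rot: [-3.142, -0.0, -1.709]
force: [1.8, -0.7, -0.0]
width: 0.0797
gripper_force: 0.0
```

```bash
python3 plan.py 7 0.686 -0.188 0.21 -98
```

```text
now [ 0.4755 -0.4416  0.2126] [-180.    -0.   -97.9] F [ 1.8 -0.7 -0. ] w 0.0797 t 43.1
world [ 0.2105  0.2536 -0.0026] turn 0.1
0 0 0.01 -0.0400 -0.0248 0.0004
```

>>> {"op": "move_arm", "data": {
  "rows": "0 0 0 -0.02 -0.012 0 0.08;0 0 0 -0.04 -0.025 0 0.08;0 0 0 -0.045 -0.028 0 0.08;0 0 0 -0.045 -0.028 0 0.08;0 0 0 -0.045 -0.028 0 0.08;0 0 0 -0.045 -0.028 0 0.08;0 0 0 -0.04 -0.025 0 0.08;0 0 0 0 0 0 0.08"
}}

```text
t: 44.12
eef_pos: [0.6883, -0.1849, 0.2093]
ee_rot: [3.14, 0.0, -1.706]
force: [-0.2, -1.5, -1.0]
width: 0.0801
gripper_force: 0.0
```

```bash
python3 plan.py 6 0.686 -0.188 0.051 -98; python3 look.py s9 .686,-.189,.02,.08,.05
```

```text
now [ 0.6883 -0.1849  0.2093] [179.9   0.  -97.7] F [-0.2 -1.5 -1. ] w 0.0801 t 44.1
world [-0.0023 -0.0031 -0.1583] turn 0.3
0 0 0.04 0.0006 0.0003 0.0264
.686,-.189,.02,.08,.05 299 fit [ 0.6845 -0.1873] 0.0253 med [ 0.6801 -0.1672] zmax 0.08
```

>>> {"op": "move_arm", "data": {
  "rows": "0 0 0 0.003 0.002 0.03 0.08;0 0 0 0 0 0.04 0.08;0 0 0 0 0 0.04 0.08;0 0 0 0 0 0.03 0.08;0 0 0 0 0 0.018 0.08;0 0 0 0 0 0 0.045;0 0 0 0 0 0 0.045;0 0 0 0 0 0 0.045",
  "squeeze": 25
}}

```text
t: 45.18
eef_pos: [0.6854, -0.1911, 0.0543]
ee_rot: [-3.139, 0.0, -1.709]
force: [-0.4, 0.8, 0.8]
width: 0.056
gripper_force: 25.1
```

>>> {"op": "move_arm", "data": {
  "rows": "0 0 0 0 0 0 0.045;0 0 0 0 0 -0.02 0.045;0 0 0 0 0 -0.04 0.045;0 0 0 0 0 -0.05 0.045;0 0 0 0 0 -0.05 0.045;0 0 0 0 0 -0.01 0.045"
}}

```text
t: 45.92
eef_pos: [0.6857, -0.1913, 0.2288]
ee_rot: [-3.134, 0.0, -1.709]
force: [-0.6, -0.1, -1.8]
width: 0.0561
gripper_force: 25.0
```

```bash
python3 plan.py 10 0.525 0.301 0.22 -98; python3 look.py s10 .686,-.189,.1,.25,.06
```

```text
now [ 0.6857 -0.1913  0.2288] [-179.6    0.   -97.9] F [-0.6 -0.1 -1.8] w 0.0561 t 45.9
world [-0.1607  0.4923 -0.0088] turn 0.1
0 0 0.01 -0.0465 0.0227 0.0009
.686,-.189,.1,.25,.06 554 fit [ 0.684 -0.2  ] 0.0367 med [ 0.6805 -0.1699] zmax 0.25
```

View pics/s10.png

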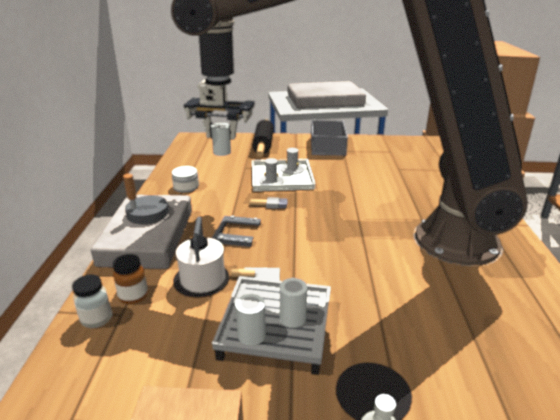

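The side view shows both inserts in the tray (270,170)/(292,160), two cups on the stand (250,318)/(293,302), the canister upright, and the third cup held at (221,138) with no insert.

>>> {"op": "move_arm", "data": {
  "rows": "0 0 0 -0.025 0.012 0 0.045;0 0 0 -0.045 0.022 0 0.045;0 0 0 -0.05 0.025 0 0.045;0 0 0 -0.05 0.025 0 0.045;0 0 0 -0.05 0.025 0 0.045;0 0 0 -0.05 0.025 0 0.045;0 0 0 -0.05 0.025 0 0.045;0 0 0 -0.05 0.025 0 0.045"
}}

```text
t: 46.98
eef_pos: [0.5514, 0.2021, 0.2217]
ee_rot: [3.14, -0.001, -1.709]
force: [1.2, 0.1, -1.9]
width: 0.0559
gripper_force: 25.0
```

```bash
python3 plan.py 4 0.525 0.301 0.22 -98
```

```text
now [0.5514 0.2021 0.2217] [ 1.799e+02 -1.000e-01 -9.790e+01] F [ 1.2  0.1 -1.9] w 0.0559 t 47.0
world [-0.0264  0.0989 -0.0017] turn 0.1
0 0 0.01 -0.0236 0.0100 0.0004
```

>>> {"op": "move_arm", "data": {
  "rows": "0 0 0 -0.035 0.015 0 0.045;0 0 0 -0.035 0.015 0 0.045;0 0 0 -0.024 0.010 0.01 0.045;0 0 0 0 0 0.03 0.045;0 0 0 0 0 0.035 0.045;0 0 0 0 0 0.025 0.045;0 0 0 0 0 0.015 0.045;0 0 0 0 0 0 0.045"
}}

```text
t: 47.98
eef_pos: [0.5257, 0.2988, 0.1063]
ee_rot: [3.14, -0.002, -1.71]
force: [-0.4, -0.6, -1.9]
width: 0.0562
gripper_force: 25.0
```

```bash
python3 plan.py 4 0.525 0.301 0.0925 -98
```

```text
now [0.5257 0.2988 0.1063] [ 1.799e+02 -1.000e-01 -9.790e+01] F [-0.4 -0.6 -1.9] w 0.0562 t 48.0
world [-0.0007  0.0022 -0.0138] turn 0.1
0 0 0.01 -0.0005 0.0003 0.0034
```

>>> {"op": "move_arm", "data": {
  "rows": "0 0 0 -0.002 0 0.006 0.045;0 0 0 0 0 0.004 0.045;0 0 0 0 0 0.002 0.045;0 0 0 0 0 0.001 0.045;0 0 0 0 0 0.001 0.045;0 0 0 0 0 0 0.045"
}}

```text
t: 48.72
eef_pos: [0.5269, 0.3016, 0.0942]
ee_rot: [-3.141, 0.0, -1.709]
force: [-1.0, -1.4, 3.1]
width: 0.056
gripper_force: 25.0
```

>>> {"op": "move_arm", "data": {
  "rows": "0 0 0 0 0 0 0.07;0 0 0 0 0 0 0.075;0 0 0 0 0 -0.01 0.075;0 0 0 0 0 -0.03 0.075;0 0 0 0 0 -0.05 0.075;0 0 0 0 0 -0.05 0.075;0 0 0 0.06 0 0 0.075;0 0 0 0.06 0 0 0.075"
}}

```text
t: 49.72
eef_pos: [0.51, 0.1819, 0.2348]
ee_rot: [-3.14, 0.001, -1.708]
force: [1.0, -1.6, -0.0]
width: 0.0753
gripper_force: 0.0
```

>>> {"op": "move_arm", "data": {
  "rows": "0 0 0 0.06 0 0 0.075;0 0 0 0.06 0 0 0.075;0 0 0 0.06 0 0 0.075;0 0 0 0.03 0 0 0.075;0 0 0 0 0 0 0.075;0 0 0 0 0 0 0.075"
}}

```text
t: 50.48
eef_pos: [0.4814, -0.0252, 0.2341]
ee_rot: [-3.141, 0.0, -1.71]
force: [1.1, -0.0, 0.4]
width: 0.0746
gripper_force: 0.0
```

Run:
```python
from h import *
im,d=grab("top");w=cloud("top",d);cv2.imwrite("pics/tf.png",im);print(arm.get_state()["eef_pos"].round(3))
def rel(p,c,a):
    a=np.radians(a);R=np.array([[np.cos(a),np.sin(a)],[-np.sin(a),np.cos(a)]]);return (R@(p[:2]-c)).round(3)
for n,c,z0,z1,o,a in(("cup1",(.543,.424),.115,.14,(.499,.367),-7.7),("cup2",(.462,.371),.115,.14,(.499,.367),-7.7),("cup3",(.526,.301),.115,.14,(.499,.367),-7.7),("ins1",(.548,-.343),.07,.1,(.513,-.392),6.3),("ins2",(.476,-.441),.07,.1,(.513,-.392),6.3),("can",(.687,.2),.142,.17,(.687,.2),0)):
    q=w[box(w,c,.06,z0,z1)]
    if len(q): m=(q.min(0)+q.max(0))/2;print(n,len(q),m.round(3),"ext",(q.max(0)-q.min(0)).round(3),"zmed",np.median(q[:,2]).round(3),"rel",rel(m,np.array(o),a))
    else: print(n,"none")
```

```text
[ 0.481 -0.025  0.234]
cup1 234 [0.544 0.419 0.125] ext [0.055 0.055 0.019] zmed 0.124 rel [0.038 0.058]
cup2 223 [0.463 0.37  0.125] ext [0.056 0.053 0.018] zmed 0.124 rel [-0.036 -0.001]
cup3 140 [0.529 0.305 0.126] ext [0.049 0.053 0.019] zmed 0.125 rel [ 0.039 -0.058]
ins1 136 [ 0.548 -0.346  0.081] ext [0.042 0.044 0.02 ] zmed 0.081 rel [0.04  0.041]
ins2 138 [ 0.476 -0.444  0.082] ext [0.04  0.042 0.022] zmed 0.082 rel [-0.042 -0.047]
can 115 [0.686 0.203 0.152] ext [0.02  0.098 0.02 ] zmed 0.151 rel [-0.001  0.003]
```

View pics/tf.png

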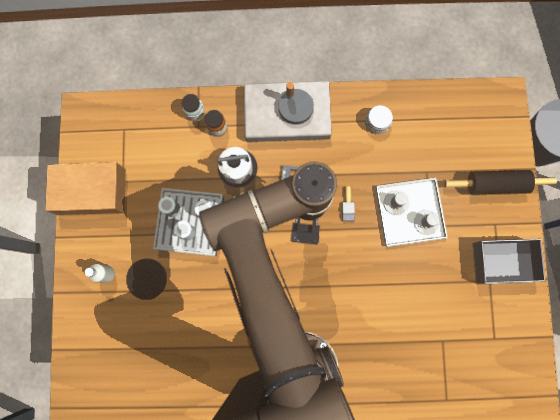

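The top view shows the canister on the far mat (237,166), three cups on the stand (167,205), (184,229), (205,208), and both inserts flat in the tray (398,202), (427,221). Every measurement is within tolerance, so I'm handing in.

```bash
python3 -c "
from station import arm
print(arm.job_done())"
```

```text
the job is handed in; nothing more can be done
None
```

I handed the job in at about 51 s: the canister is upright on the far mat, all three cups are mouth down on the stand, and the two inserts present lie flat in the tray, all within tolerance by the last camera check; the hand-in returned no verdict.

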